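# Pack the sampling kit

## Task

Pack the sampling kit in the dark grey tray: stand the roll of sealing film on end in the round recess, lay the marker pen in the long trough and stand the two vials that have caps in the two square wells, one in each. Leave the vials without caps and the tweezers standing or lying where they are.

Things in the scene. Friction and masses are not known exactly. Their poses are not given: they have to be found in the camera images.
- film_roll: Roll of white sealing film standing on end, 62 mm diameter, 50 mm high, about 110 g; origin at the centre of its underside, z up.
- pen: Marker pen, white barrel with a black cap, lying on the bench, 137 mm long (its y), 14 mm wide, 12 mm high, 20 g; origin under its middle; its body is a bar about 11 mm wide and does not roll.
- capped_vial_1: 2 ml screw vial standing upright on the bench, 12 mm diameter, 12 g; origin at the centre of its underside, z up. Has a dark blue screw cap; 34 mm high. Belongs in the kit.
- capped_vial_2: 2 ml screw vial standing upright on the bench, 12 mm diameter, 12 g; origin at the centre of its underside, z up. Has a dark blue screw cap; 34 mm high. Belongs in the kit; interchangeable with the other capped vial.
- open_vial_1: 2 ml screw vial standing upright on the bench, 12 mm diameter, 12 g; origin at the centre of its underside, z up. Clear, has no cap; 32 mm high. Does not belong in the kit.
- open_vial_2: 2 ml screw vial standing upright on the bench, 12 mm diameter, 12 g; origin at the centre of its underside, z up. Clear, has no cap; 32 mm high. Does not belong in the kit.
- tweezers_a: Slim steel tweezers lying on the bench, 130 mm long (its y), 16 mm wide, 9 mm high; origin under its middle. Does not belong in the kit.
- roll_insert: A white plastic plate with grey recess floors, 88 (its x) x 164 (its y) x 10 mm high, fixed in the low dark grey tray (rim 14 mm above the bench) beside the other inserts (90 mm apart along x, in any order); origin at the centre of its underside (about 4 mm above the bench). In its centre a round recess 78 mm across, its floor 3 mm above the origin (7 mm deep).
- pen_insert: A white plastic plate with grey recess floors, 88 (its x) x 164 (its y) x 10 mm high, fixed in the low dark grey tray (rim 14 mm above the bench) beside the other inserts (90 mm apart along x, in any order); origin at the centre of its underside (about 4 mm above the bench). Along its y a trough 32 mm wide and 156 mm long with a finger cut-out across its middle, 78 mm (along x) by 50 mm (along y); the floor of both is 3 mm above the origin (7 mm deep).
- vial_insert: A white plastic plate with grey recess floors, 88 (its x) x 164 (its y) x 10 mm high, fixed in the low dark grey tray (rim 14 mm above the bench) beside the other inserts (90 mm apart along x, in any order); origin at the centre of its underside (about 4 mm above the bench). Two square wells 30 x 30 mm, centred at y = -34 and y = +34 mm on its y axis, their floors 3 mm above the origin (7 mm deep).
Things that resemble listed ones, but are neither listed nor needed, are in the scene too. Of the things that look like the film_roll, take the one that is nearest to the robot's base at the start.

How it is judged:
By the outcome, as a careful person would: the job done as asked, in the order asked, and still so for the second after the job is handed in, with the robot touching nothing.
It also fails if it takes over 107 s, if anything falls off the work surface, if the arm or the gripper's body presses on something with over 40 N, if the wrist force passes 120 N, or if a joint passes its speed limit or range.

## Robot

A 6-joint arm with a two-finger parallel gripper is mounted at the origin on a cart in front of the work surface, level with it; the furniture and walls round the work are solid. World frame = base frame: x ahead of the robot, y to its left, z up, the work surface at z = 0. Lengths are in m, angles in rad, forces in N, time in s.
With the tool pointing down it reaches from about 0.375 to 0.975 m from the base axis. Payload 3.8 kg.
Tool frame: the origin (TCP) lies on the centre line of the jaws, within the pads' length; the fingertips stand arm.nose_length ahead of it and the grasp point (between the pads) lies 8 mm behind it (arm.nose_length is the distance from the TCP to the fingertips, in m); z points along the fingers, y is the line along which they close (so a half turn about z gives the same grasp; the last joint's range is limited). The gripper opens to 85 mm and grips with 20 to 120 N. Pads are 22 mm wide; open, the fingers measure 114 mm over their backs; the gripper's body (76 mm by 85 mm) begins 54 mm behind the grasp point. The pads swing forward as they close: fully open they stand 13 mm farther back than shut.
Start: joints at [1.167, 0.264, 1.604, -0, 1.274, -0.037], TCP at [0.242, 0.63, 0.242] pointing down, gripper open.
Joint ranges: [-2.63, 2.63], [-0.94, 2.18], [0.31, 2.57], [-1.31, 4.45], [0, 2.66], [-2.55, 2.55]. Speed limits (rad/s): [2.57, 2.57, 3.14, 3.14, 3.14, 3.14].

## Interface

Orientations are given as a rotation vector (axis times angle).
In Python, from cell import arm gives the robot as it stands. The module is installed in compiled form; this text tells all that it offers.
- The arm moves only by the tool carry_out, never from a script. Its argument "motion" is a list that holds one entry, the list of rows, each a list of 5 numbers: the shift along the tool's x, y, z in mm, then the turn about the tool's z in degrees, then the finger opening in mm, from 0 to 85.4. A call has 1 to 10 rows; each row is the pose to reach, as a shift and turn from the pose commanded when the call began, along the tool's axes at that moment; what a row does not reach only later rows make up. A row lasts 1/10 s, in which the tool goes at most 50 mm and 8.59 degrees, less where a joint would pass 70% of its speed; a pose out of reach is approached as far as the arm can. A call with a gripper value outside its range is refused whole. The fingers move at their own pace and stop on an object; "newtons" is the grip in N (left out, the last holds). Time passes only in rows, so rows that repeat a pose let the fingers close. It gives the time, the measured TCP pose, the force, the opening and the grip force at its end, in the units of the state.
- arm.get_state(): the state, without advancing time (a new reading comes with each control period).
- arm.capture(name): name is "scene" or "top"; returns a dict with "image" (400x640x3 uint8, blue, green, red), "depth" (400x640 float32, m along the optical axis (not along the pixel's ray), 0 where there is no reading), "camera_matrix" (3x3 intrinsics, pixels), "dist_coeffs" ([k1, k2, p1, p2, k3] as OpenCV has them; the pictures are not rectified), "R" (3x3) and "t" (3): a world point X has camera coordinates R X + t. Camera axes: x right, y down, z forward; pixel columns grow to the right and rows downward; lengths in m; the calibration is good to about 2 mm. A picture is of the moment at which its call begins.
- arm.close_job(): hands the job in; it is judged then, once.
The state is a dict: "t": time; "q": joint angles; "dq": joint speeds; "joint_torque": joint torques, N m; "ee_pos": TCP position; "ee_rot": TCP orientation; "force": force on the tool from outside, world axes, zero at the start; "torque": the same for the moment, N m; "opening": finger opening in m; "finger_force": force on a finger pad.
Only numpy, scipy, OpenCV 4.12 (cv2) and the standard library are available. Lean on these libraries where they do the work, as an engineer would, in place of code of your own. Each camera call takes 0.05 s, during which the arm holds its last target. There are 200 camera calls.

## Working session

There is one attempt and no reset: what is moved stays moved. The work goes in short steps, Python scripts to look and compute and a tool call to move; the robot and the scene stay as the last step left them, time stands still between calls to the robot, and variables do not carry over. Pictures are saved under pics/ and viewed, at most 14 in all, crops included, and the job is handed in when it is done.

Besides the shell and the picture viewer there is one more tool, called after ">>>" as name(argument=value, ...), one argument or row to a line, values as JSON. carry_out: Moves the arm, as the interface text tells. Its arguments: {"type":"object","properties":{"motion":{"type":"array","items":{"type":"array","items":{"type":"array","items":{"type":"number"}}}},"newtons":{"type":"number"}},"required":["motion"]}

```bash
mkdir -p pics
cat > h.py <<'E'
import numpy as np, cv2
from cell import arm
from scipy.spatial.transform import Rotation as Ro
def shot(name, f=None):
    c=arm.capture(name)
    if f: cv2.imwrite('pics/'+f,c['image'])
    return c
def cloud(c):
    K=np.array(c['camera_matrix']);D=np.array(c['dist_coeffs']);R=np.array(c['R']);t=np.array(c['t'])
    h,w=c['depth'].shape
    u,v=np.meshgrid(np.arange(w),np.arange(h))
    n=cv2.undistortPoints(np.stack([u,v],-1).reshape(-1,1,2).astype(np.float64),K,D).reshape(h,w,2)
    d=c['depth'][...,None].astype(float)
    P=np.concatenate([n*d,d],-1)
    X=(P-t)@R
    X[c['depth']==0]=np.nan
    return X
def ortho(c,x0,x1,y0,y1,z,s):
    # resample the image on plane z; rows: x descending, cols: y descending; s m/px
    xs=np.arange(x1,x0,-s);ys=np.arange(y1,y0,-s)
    X,Y=np.meshgrid(xs,ys,indexing='ij')
    P=np.stack([X,Y,np.full_like(X,z)],-1).reshape(-1,3)
    p,_=cv2.projectPoints(P,cv2.Rodrigues(np.array(c['R']))[0],np.array(c['t']),np.array(c['camera_matrix']),np.array(c['dist_coeffs']))
    m=p.reshape(*X.shape,2).astype(np.float32)
    return cv2.remap(c['image'],m[...,0],m[...,1],cv2.INTER_LINEAR)
E
python3 - <<'E'
from h import *
s=arm.get_state();print(s,arm.nose_length)
for n in('top','scene'):
    c=shot(n,n+'0.png');np.savez(n+'0.npz',**c);X=cloud(c)
    print(n,-np.array(c['R']).T@c['t'],[np.round(X[r,q],3).tolist() for r in(20,200,380) for q in(20,320,620)])
E
```

```text
{'t': 0.0, 'q': array([ 1.16709951e+00,  2.64793705e-01,  1.60536341e+00,  3.85906324e-05,
        1.27367304e+00, -3.68910342e-02]), 'dq': array([-0.00017609, -0.00174919,  0.00096144,  0.00099453, -0.00034195,
        0.00078815]), 'joint_torque': array([ 1.78587994e-03, -5.15088201e+01, -3.67326558e+01,  2.41938096e-04,
        1.23434613e-02, -1.60879199e-05]), 'ee_pos': array([0.24179148, 0.62946666, 0.24094037]), 'ee_rot': array([-0.57287394, -3.08838311,  0.00341649]), 'force': array([-0.11185923,  0.36562012, -0.36567923]), 'torque': array([-0.01030222, -0.01243342,  0.00567314]), 'finger_force': 0.0, 'opening': 0.08555681489376324} 0.011
top [0.24569738 0.27110212 1.35928543] [[0.908, 1.19, 0.444], [1.117, 0.359, 0.225], [1.697, -1.107, -0.288], [0.447, 1.285, 0.14], [0.566, 0.312, -0.005], [0.793, -1.109, -0.438], [-0.365, 1.837, -0.796], [0.124, 0.266, 0.739], [-0.04, -1.116, -0.506]]
scene [-0.35259557 -0.78761785  0.76859172] [[0.236, 3.231, 0.335], [0.909, 0.788, 0.524], [2.546, 0.313, 0.494], [-0.087, 2.887, -0.809], [0.606, 0.396, -0.008], [1.475, -0.26, -0.006], [-0.413, 1.068, -0.794], [0.267, -0.035, -0.287], [1.561, -0.465, -0.806]]
```

View pics/top0.png

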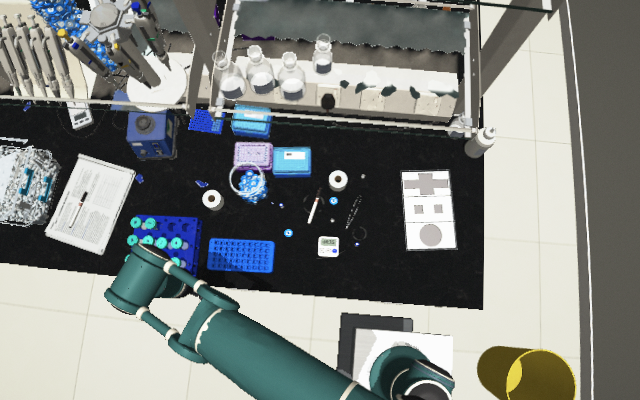

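View pics/scene0.png

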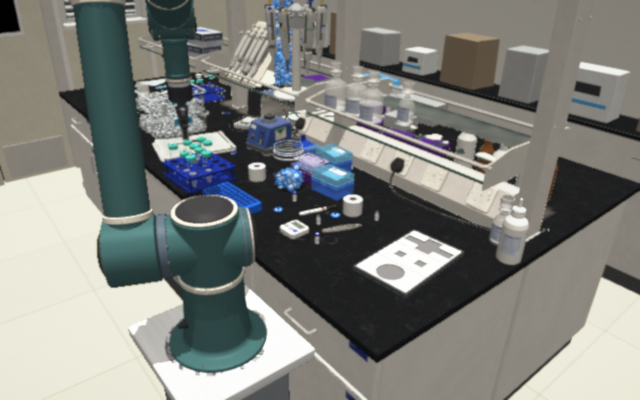

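The top view shows the tray at about (428,210): pen insert at the top, vials in the middle, roll recess at the bottom. There are rolls at (212,199) and (338,180), a pen at (314,207), and small vials around (280–360,175–245). I'll zoom in metrically.

Run:
```python
from h import *
c=dict(np.load('top0.npz'));X=cloud(c)
for p in[(212,199),(338,180),(314,207),(430,235),(430,209),(430,182),(77,210)]: print(p,X[p[1],p[0]].round(3))
cv2.imwrite('pics/z1.png',cv2.resize(c['image'][165:260,265:375],None,fx=7,fy=6.3,interpolation=cv2.INTER_CUBIC)[:600])
s=dict(np.load('scene0.npz'))
cv2.imwrite('pics/z2.png',cv2.resize(s['image'][175:255,265:395],None,fx=6,fy=6,interpolation=cv2.INTER_CUBIC))
```

```text
(212, 199) [0.534 0.685 0.007]
(338, 180) [0.642 0.255 0.002]
(314, 207) [0.536 0.329 0.01 ]
(430, 235) [ 0.475 -0.072  0.004]
(430, 209) [ 0.563 -0.067  0.014]
(430, 182) [ 0.661 -0.066  0.008]
(77, 210) [0.449 1.151 0.028]
```

View pics/z1.png

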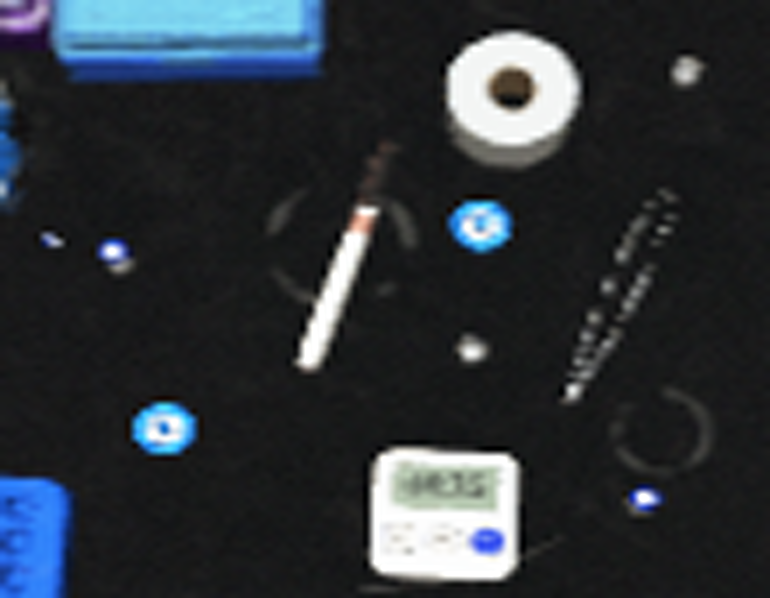

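View pics/z2.png

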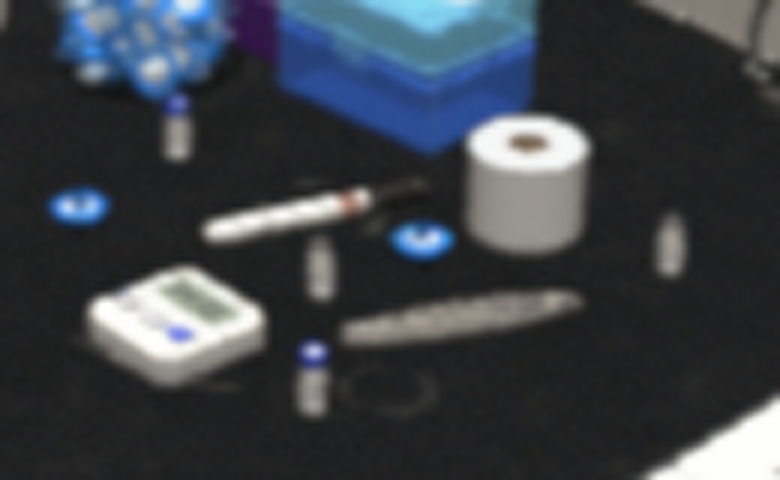

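```bash
cat >> h.py <<'E'
def ray(c,p,z):
    K=np.array(c['camera_matrix']);D=np.array(c['dist_coeffs']);R=np.array(c['R']);t=np.array(c['t'])
    n=cv2.undistortPoints(np.array(p,float).reshape(-1,1,2),K,D).reshape(-1,2)
    d=np.c_[n,np.ones(len(n))]@R; o=-R.T@t
    return o+d*((z-o[2])/d[:,2])[:,None]
E
python3 - <<'E'
from h import *
c=dict(np.load('top0.npz'));s=dict(np.load('scene0.npz'));X=cloud(c)
T=lambda p:[(265+a/7,165+b/6.3) for a,b in p]; S=lambda p:[(265+a/6-.4,175+b/6-.4) for a,b in p]
T=lambda p:[(265+a/7-.4,165+b/6.3-.4) for a,b in p]
print('vial top',ray(c,T([(113,250),(645,498)]),.034).round(4).tolist(),'scene',ray(s,S([(178,103),(313,352)]),.031).round(4).tolist())
print('open',ray(c,T([(472,348),(687,70)]),.03).round(3).tolist())
print('pen ends',ray(c,T([(310,366),(387,143)]),.010).round(4).tolist())
print('pen scene',ray(s,S([(208,232),(428,184)]),.007).round(4).tolist())
print('roll',ray(c,T([(512,98)]),.05).round(4), ray(s,S([(528,150)]),.05).round(4))
top=(abs(X[...,2]-.05)<.006); 
g=np.nanmax(X[170:190,325:350,2]);print('rollz',g)
P=X[165:195,325:352][top[165:195,325:352]];print('rolltop',np.median(P,0),P.min(0),P.max(0))
# tray: white plate region
im=c['image'];m=(im.min(-1)>170).astype(np.uint8);m[:160]=0;m[255:]=0;m[:,:395]=0;m[:,465:]=0
k=max(cv2.findContours(m,0,1)[0],key=cv2.contourArea)
q=cv2.boxPoints(cv2.minAreaRect(k)).astype(float);print('tray px',q.round(1).tolist())
w=ray(c,k.reshape(-1,2),.014);r=cv2.minAreaRect((w[:,:2]*1000).astype(np.float32));print('tray mm',r)
# recesses
g=im.astype(float).mean(-1);mm=((g<200)&(g>90)).astype(np.uint8);mask=np.zeros_like(mm);cv2.fillPoly(mask,[q.astype(np.int32)],1);mask=cv2.erode(mask,np.ones((5,5)))
n,l,st,ce=cv2.connectedComponentsWithStats(mm*mask)
for i in range(1,n):
    if st[i,4]>20: print(st[i],ray(c,[ce[i]],.010).round(4))
E
```

```text
vial top [[0.5308, 0.4408, 0.034], [0.4204, 0.1767, 0.034]] scene [[0.5269, 0.4377, 0.031], [0.4179, 0.1761, 0.031]]
open [[0.494, 0.264, 0.03], [0.656, 0.172, 0.03]]
pen ends [[0.4806, 0.3416, 0.01], [0.6076, 0.3155, 0.01]]
pen scene [[0.4758, 0.3402, 0.007], [0.6063, 0.3114, 0.007]]
roll [[0.6269 0.2565 0.05  ]] [[0.6206 0.247  0.05  ]]
rollz 0.05736767611846408
rolltop [0.63175393 0.25763037 0.04989451] [0.60239029 0.22860942 0.04407606] [0.66287386 0.28731119 0.05539048]
tray px [[401.3, 172.0], [449.5, 168.5], [455.3, 246.9], [407.1, 250.5]]
tray mm ((562.9532470703125, -60.37519836425781), (269.4256896972656, 165.7812042236328), 6.541096210479736)
[404 173  44  22 550] [[ 0.6535 -0.05    0.01  ]]
[414 205  10   9  68] [[ 0.5616 -0.0278  0.01  ]]
[434 205   9   8  60] [[ 0.5682 -0.0951  0.01  ]]
[420 224  22  22 376] [[ 0.4753 -0.0716  0.01  ]]
```

```bash
cat >> h.py <<'E'
def go(p,yaw,s=None):
    "tool-frame shift (mm) and turn (deg) to TCP p with closing line at yaw deg (mod 180)"
    s=s or arm.get_state();R=Ro.from_rotvec(s['ee_rot']).as_matrix()
    d=R.T@(np.array(p)-s['ee_pos'])*1000
    a=np.deg2rad(yaw);v=R.T@[np.cos(a),np.sin(a),0]
    t=np.rad2deg(np.arctan2(-v[0],v[1]));t=(t+90)%180-90
    return d.round(1).tolist()+[round(t,1)]
E
python3 - <<'E'
from h import *
s=arm.get_state();print(Ro.from_rotvec(s['ee_rot']).as_matrix().round(3).tolist())
c=dict(np.load('top0.npz'));X=cloud(c).reshape(-1,3)
for n,p in dict(roll=(.631,.2572),pen=(.5465,.3275),v1=(.529,.439),v2=(.419,.1765)).items():
    d=X[:,:2]-p;r=np.hypot(*d.T);a=np.rad2deg(np.arctan2(d[:,1],d[:,0]))
    print(n,[(int(k*30),[(int(1000*np.nanmax(X[q,2])) if len(q:=np.where((r>lo)&(r<lo+.02)&(abs((a-k*30+180)%360-180)<15))[0]) else None) for lo in(.02,.04,.06,.08,.1)]) for k in range(12)])
print(go((.631,.2572,.12),60),go((.631,.2572,.022),60))
E
```

```text
[[-0.933, 0.359, -0.001], [0.359, 0.933, -0.002], [0.0, -0.002, -1.0]]
roll [(0, [56, 3, 3, 7, 268]), (30, [56, 4, 5, 4, 222]), (60, [53, 5, 5, 49, 81]), (90, [54, 5, 4, 77, 82]), (120, [57, 8, 16, 14, 8]), (150, [56, 11, 12, 13, 14]), (180, [52, 13, 19, 13, 6]), (210, [55, 6, 6, 9, 11]), (240, [55, 6, 8, 5, 6]), (270, [54, 6, 4, 27, 9]), (300, [53, 5, 7, 31, 8]), (330, [57, 7, 7, 5, 226])]
pen [(0, [14, 16, 11, 5, 78]), (30, [5, 5, 5, 77, 84]), (60, [5, 7, 6, 7, 5]), (90, [4, 5, 7, 6, 37]), (120, [6, 9, 5, 7, 8]), (150, [14, 14, 16, 7, 7]), (180, [13, 14, 14, 7, 21]), (210, [6, 8, 7, 6, 19]), (240, [4, 6, 25, 34, 9]), (270, [7, 14, 15, 5, 7]), (300, [8, 12, 19, 54, 56]), (330, [13, 15, 50, 57, 56])]
v1 [(0, [7, 5, 4, 5, 82]), (30, [4, 5, 149, 163, 161]), (60, [6, 8, 162, 70, 76]), (90, [6, 7, 161, 164, 163]), (120, [5, 6, 6, 5, 7]), (150, [5, 7, 7, 10, 6]), (180, [5, 9, 6, 17, 9]), (210, [5, 8, 8, 17, 16]), (240, [5, 6, 7, 14, 16]), (270, [4, 4, 9, 11, 16]), (300, [4, 7, 7, 5, 12]), (330, [6, 5, 7, 6, 74])]
v2 [(0, [6, 6, 7, 4, 9]), (30, [9, 5, 14, 13, 9]), (60, [5, 6, 13, 9, 34]), (90, [6, 5, 26, 28, 30]), (120, [5, 5, 23, 25, 26]), (150, [4, 6, 6, 7, 5]), (180, [5, 6, 4, 5, 6]), (210, [6, 6, 5, 6, 9]), (240, [4, 4, 4, 5, 5]), (270, [4, 6, 4, 6, 6]), (300, [7, 5, 7, 5, 9]), (330, [3, 4, 6, 6, 7])]
[-496.8, -207.7, 121.4, np.float64(9.0)] [-496.8, -207.5, 219.4, np.float64(9.0)]
```

>>> carry_out(
  motion=[
    [[-50,-21,0,2,85],[-100,-42,0,4,85],[-150,-63,0,6,85],[-200,-84,10,9,85],[-250,-105,20,9,85],[-300,-125,40,9,85],[-350,-146,60,9,85],[-400,-167,80,9,85],[-450,-188,100,9,85],[-497,-208,120,9,85]],
  ],
  newtons=30,
)

```text
t: 1.1
ee_pos: [0.5931, 0.2938, 0.1418]
ee_rot: [-0.814, -3.034, 0.0]
force: [0.0, 1.0, 0.6]
opening: 0.0849
finger_force: 0.0
```

>>> carry_out(
  motion=[
    [[0,0,0,0,85],[0,0,0,0,85]],
  ],
)

```text
t: 1.3
ee_pos: [0.592, 0.294, 0.1413]
ee_rot: [-0.817, -3.031, 0.002]
force: [0.1, 0.9, -1.0]
opening: 0.0847
finger_force: 0.0
```

Run:
```python
from h import *
s=arm.get_state();print(s['t'],s['ee_pos'],s['q'].round(2))
print(go((.631,.2572,.022),60,s))
c=shot('top');np.savez('top1.npz',**c);s=shot('scene')
cv2.imwrite('pics/a1.png',np.hstack([cv2.resize(c['image'][130:260,265:375],(400,473)),cv2.resize(s['image'][120:250,290:400],(400,473))]))
```

```text
1.3 [0.59201214 0.29404413 0.14134837] [ 0.42  0.32  1.73  0.    1.1  -0.62]
[-52.5, -12.0, 119.3, np.float64(-0.2)]
```

View pics/a1.png

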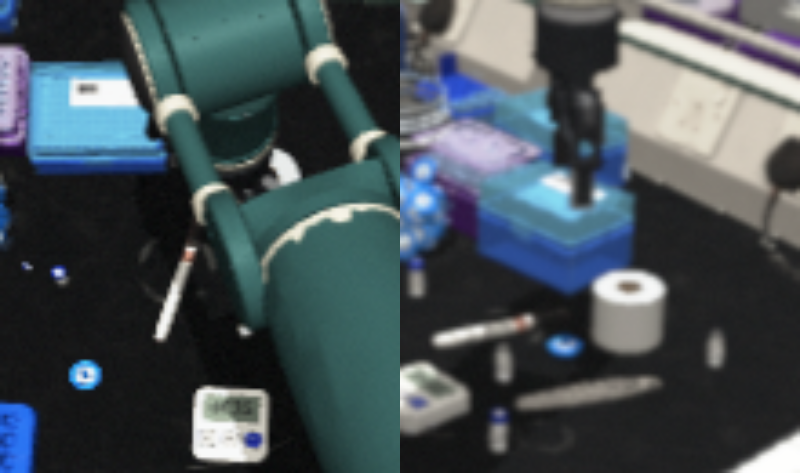

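The gripper is still short of the roll and above everything, with nothing disturbed. I'll move sideways first, then down.

>>> carry_out(
  motion=[
    [[-25,-6,0,0,85],[-52.5,-12,0,0,85],[-52.5,-12,20,0,85],[-52.5,-12,20,0,85]],
  ],
)

```text
t: 1.8
ee_pos: [0.6297, 0.2594, 0.1213]
ee_rot: [-0.811, -3.032, 0.003]
force: [-0.8, -0.2, -0.4]
opening: 0.0851
finger_force: 0.0
```

Run:
```python
from h import *
s=arm.get_state();print(s['ee_pos'],go((.631,.2572,.022),60,s))
```

```text
[0.62969482 0.25944604 0.12130001] [-2.5, -1.1, 99.3, np.float64(0.1)]
```

>>> carry_out(
  motion=[
    [[-2,-2,30,0,85],[-2,-2,60,0,85],[-2,-2,85,0,85],[-2,-2,99,0,85],[-2,-2,99,0,85],[-2,-2,99,0,58],[-2,-2,99,0,58],[-2,-2,99,0,58],[-2,-2,99,0,58],[-2,-2,99,0,58]],
  ],
)

```text
t: 2.8
ee_pos: [0.634, 0.2569, 0.0263]
ee_rot: [0.813, 3.032, 0.004]
force: [-0.6, 1.6, 5.9]
opening: 0.0608
finger_force: 33.6
```

>>> carry_out(
  motion=[
    [[0,0,0,0,58],[0,0,0,0,58],[0,0,0,0,58]],
  ],
)

```text
t: 3.1
ee_pos: [0.634, 0.2568, 0.0263]
ee_rot: [0.813, 3.032, 0.004]
force: [-0.6, 2.3, 6.6]
opening: 0.0606
finger_force: 33.6
```

>>> carry_out(
  motion=[
    [[0,0,-20,0,58],[0,0,-50,0,58],[0,0,-80,0,58],[0,0,-80,0,58]],
  ],
)

```text
t: 3.5
ee_pos: [0.6361, 0.2572, 0.1097]
ee_rot: [0.812, 3.027, 0.009]
force: [1.2, -0.0, 0.1]
opening: 0.0606
finger_force: 33.3
```

Run:
```python
from h import *
s=arm.get_state();print(s['ee_pos'],s['opening'],s['force'],s['q'].round(2),go((.4736,-.0707,.1),60,s),go((.4736,-.0707,.1),25,s))
```

```text
[0.63608863 0.25717814 0.10974175] 0.060607044292724524 [ 1.17991223 -0.04948886  0.0732311 ] [ 0.35  0.38  1.71 -0.    1.05 -0.7 ] [-23.3, -365.2, 7.2, np.float64(-0.0)] [-23.3, -365.2, 7.2, np.float64(35.0)]
```

>>> carry_out(
  motion=[
    [[-2,-40,0,0,58],[-5,-80,0,0,58],[-8,-120,0,0,58],[-10,-160,0,0,58],[-13,-200,0,0,58],[-15,-240,0,0,58],[-18,-280,0,0,58],[-20,-320,0,0,58],[-23,-365,0,0,58],[-23,-365,0,0,58]],
  ],
)

```text
t: 4.5
ee_pos: [0.4663, -0.075, 0.1025]
ee_rot: [-0.82, -3.03, 0.003]
force: [0.6, 0.6, -1.0]
opening: 0.0608
finger_force: 33.5
```

>>> carry_out(
  motion=[
    [[0,0,0,0,58],[0,0,0,0,58],[0,0,0,0,58]],
  ],
)

```text
t: 4.8
ee_pos: [0.4702, -0.0706, 0.1037]
ee_rot: [-0.811, -3.035, -0.0]
force: [-0.6, -0.5, -1.3]
opening: 0.0607
finger_force: 33.5
```

Run:
```python
from h import *
s=arm.get_state();print(s['t'],s['ee_pos'],s['opening'],s['force'],s['q'].round(2),go((.4736,-.0707,.1),60,s))
c=shot('top');np.savez('top1.npz',**c);s=shot('scene')
cv2.imwrite('pics/a2.png',np.hstack([cv2.resize(c['image'][150:270,270:470],(500,300)),cv2.resize(s['image'][130:310,310:490],(300,300))]))
```

```text
4.8 [ 0.47016517 -0.07056558  0.10372084] 0.060699309666064925 [-0.56066103 -0.48921398 -1.26314893] [-0.2   0.02  2.16  0.    0.97 -1.25] [-3.0, 1.6, 3.7, np.float64(0.1)]
```

View pics/a2.png

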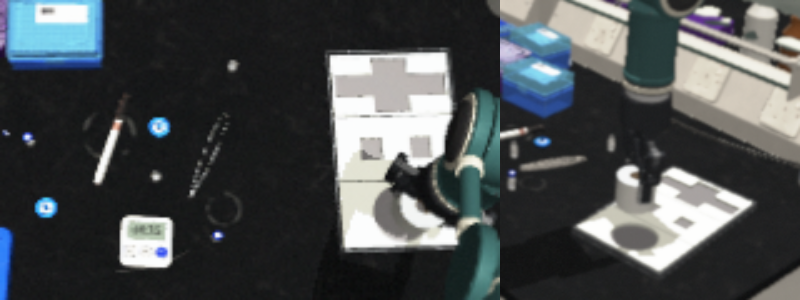

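>>> carry_out(
  motion=[
    [[-3,2,20,0,58],[-3,2,40,0,58],[-3,2,55,0,58],[-3,2,65,0,58],[-3,2,65,0,58],[-3,2,65,0,58]],
  ],
)

```text
t: 5.5
ee_pos: [0.4737, -0.071, 0.0391]
ee_rot: [0.813, 3.035, -0.0]
force: [0.4, 0.1, -0.0]
opening: 0.0607
finger_force: 33.5
```

Run:
```python
from h import *
s=arm.get_state();print(s['t'],s['ee_pos'],s['opening'],s['force'],s['q'].round(2),go((.4736,-.0707,.034),60,s))
c=shot('top');s=shot('scene')
cv2.imwrite('pics/a3.png',np.hstack([cv2.resize(c['image'][160:260,390:470],(400,500),interpolation=2),cv2.resize(s['image'][210:310,340:420],(400,500),interpolation=2)]))
```

```text
5.5 [ 0.47368444 -0.07099815  0.03909041] 0.06070661693618159 [ 0.3867609   0.05029263 -0.027284  ] [-0.2   0.12  2.19 -0.    0.83 -1.25] [0.2, 0.2, 5.1, np.float64(0.0)]
```

View pics/a3.png

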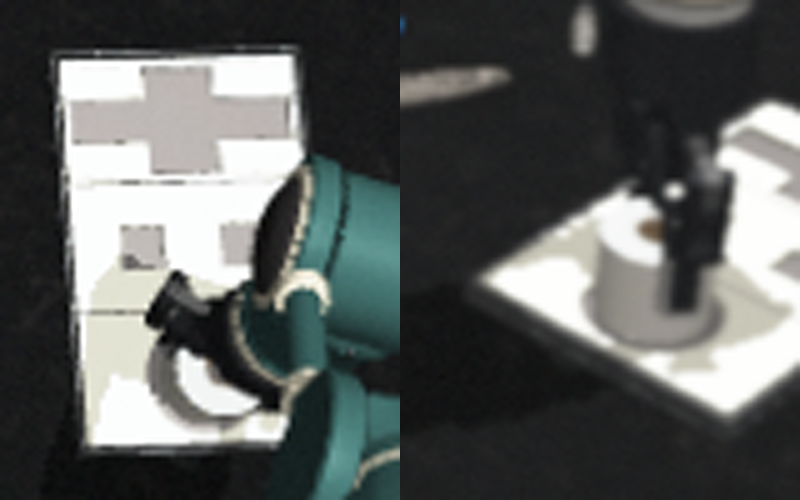

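>>> carry_out(
  motion=[
    [[0,0,3,0,58],[0,0,5,0,58],[0,0,5,0,58],[0,0,5,0,66],[0,0,5,0,76],[0,0,5,0,84],[0,0,5,0,84],[0,0,5,0,84],[0,0,5,0,84]],
  ],
)

```text
t: 6.5
ee_pos: [0.4734, -0.0713, 0.0339]
ee_rot: [0.814, 3.034, 0.0]
force: [0.1, -0.4, 0.0]
opening: 0.0841
finger_force: 0.0
```

>>> carry_out(
  motion=[
    [[0,0,-20,0,84],[0,0,-50,0,84],[0,0,-80,0,84],[0,0,-110,0,70],[0,0,-110,0,60]],
  ],
)

```text
t: 7.0
ee_pos: [0.4769, -0.072, 0.1488]
ee_rot: [0.811, 3.026, 0.001]
force: [0.8, 0.0, -0.0]
opening: 0.0604
finger_force: 0.0
```

Run:
```python
from h import *
s=arm.get_state();print(s['t'],s['ee_pos'],s['opening'],s['q'].round(2),go((.5465,.3275,.1),78.4,s))
```

```text
7.0 [ 0.47692774 -0.07199498  0.14879569] 0.06038476281236367 [-0.2  -0.03  2.11 -0.    1.05 -1.25] [140.0, 380.6, 48.7, np.float64(-18.4)]
```

>>> carry_out(
  motion=[
    [[14,38,5,-3,40],[28,76,10,-6,40],[42,114,15,-10,40],[56,152,20,-14,40],[70,190,25,-18,40],[84,228,30,-18,40],[98,266,35,-18,40],[112,304,40,-18,40],[126,342,45,-18,40],[140,380,49,-18,40]],
  ],
)

```text
t: 8.0
ee_pos: [0.5415, 0.3292, 0.0933]
ee_rot: [-0.328, -3.123, 0.002]
force: [-0.9, 0.5, -0.4]
opening: 0.0398
finger_force: 0.0
```

>>> carry_out(
  motion=[
    [[0,0,0,0,40],[0,0,0,0,40],[0,0,0,0,40]],
  ],
)

```text
t: 8.3
ee_pos: [0.5414, 0.3266, 0.094]
ee_rot: [-0.329, -3.123, 0.002]
force: [0.1, 0.2, -0.3]
opening: 0.0402
finger_force: 0.0
```

Run:
```python
from h import *
s=arm.get_state();print(s['t'],s['ee_pos'],s['opening'],go((.5465,.3275,.0145),78.4,s))
c=shot('top');s=shot('scene')
print('roll scene',end='')
cv2.imwrite('pics/a4.png',np.hstack([cv2.resize(c['image'][160:260,390:470],(400,500),interpolation=2),cv2.resize(s['image'][160:260,290:370],(400,500),interpolation=2)]))
```

```text
8.3 [0.54143422 0.32664688 0.0940144 ] 0.04022138602070773 [-4.9, 2.0, 79.5, np.float64(-0.4)]
roll scene
```

View pics/a4.png

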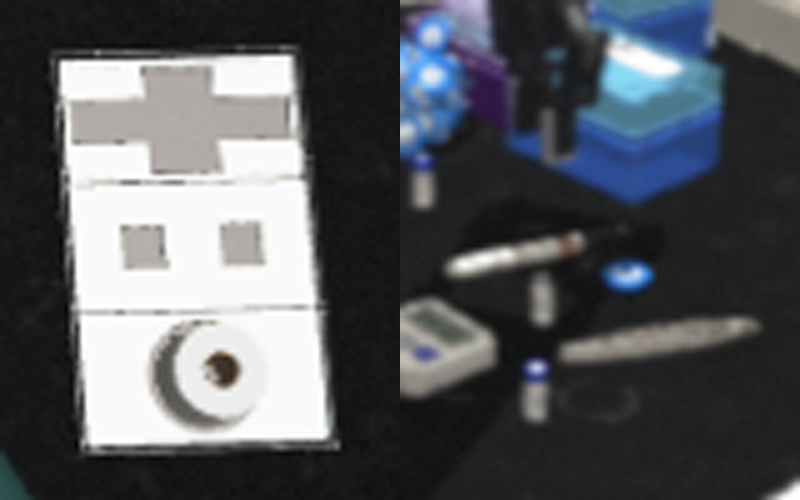

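The roll stands in the recess with its centre near (220,370). Next I'll grasp the pen.

>>> carry_out(
  motion=[
    [[-4,2,25,0,40],[-4,2,50,0,40],[-4,2,70,0,40],[-4,2,79,0,40],[-4,2,79,0,40],[-4,2,79,0,5],[-4,2,79,0,5],[-4,2,79,0,5],[-4,2,79,0,5],[-4,2,79,0,5]],
  ],
)

```text
t: 9.4
ee_pos: [0.5478, 0.3295, 0.0176]
ee_rot: [0.328, 3.122, 0.002]
force: [-0.4, -1.4, 6.6]
opening: 0.0094
finger_force: 31.1
```

>>> carry_out(
  motion=[
    [[0,0,0,0,5],[0,0,0,0,5],[0,0,0,0,5]],
  ],
)

```text
t: 9.7
ee_pos: [0.5478, 0.3295, 0.0176]
ee_rot: [0.328, 3.122, 0.002]
force: [0.0, -1.5, 5.1]
opening: 0.0094
finger_force: 31.2
```

>>> carry_out(
  motion=[
    [[0,0,-20,0,5],[0,0,-50,0,5],[0,0,-80,0,5],[0,0,-100,0,5],[0,0,-100,0,5],[0,0,-100,0,5]],
  ],
)

```text
t: 10.3
ee_pos: [0.5464, 0.329, 0.1158]
ee_rot: [0.329, 3.124, 0.0]
force: [-0.4, 0.2, -0.9]
opening: 0.0095
finger_force: 30.4
```

Run:
```python
from h import *
s=arm.get_state();print(s['t'],s['ee_pos'],s['opening'],s['q'].round(2),go((.6524,-.0501,.1176),6.7,s))
```

```text
10.3 [0.54639144 0.32898085 0.11577719] 0.009541751621540704 [ 0.5   0.3   1.81  0.    1.04 -0.86] [-182.6, -348.7, -1.9, np.float64(71.3)]
```

>>> carry_out(
  motion=[
    [[-17,-33,0,7,5],[-34,-66,0,14,5],[-51,-99,0,21,5],[-68,-132,0,28,5],[-86,-165,0,35,5],[-104,-200,0,42,5],[-122,-235,0,49,5],[-140,-270,0,56,5],[-160,-310,0,63,5],[-182,-348,0,71,5]],
  ],
)

```text
t: 11.3
ee_pos: [0.6503, -0.0508, 0.1129]
ee_rot: [-2.086, -2.344, 0.004]
force: [0.8, -0.1, -0.2]
opening: 0.0098
finger_force: 30.4
```

>>> carry_out(
  motion=[
    [[0,0,0,0,5],[0,0,0,0,5],[0,0,0,0,5]],
  ],
)

```text
t: 11.6
ee_pos: [0.6506, -0.0484, 0.114]
ee_rot: [-2.079, -2.351, 0.003]
force: [0.2, -0.1, -0.5]
opening: 0.0095
finger_force: 30.5
```

Run:
```python
from h import *
s=arm.get_state();print(s['t'],s['ee_pos'],s['opening'],s['q'].round(2),go((.6524,-.0501,.0275),6.7,s))
c=shot('top');s=shot('scene')
cv2.imwrite('pics/a5.png',np.hstack([cv2.resize(c['image'][140:240,390:470],(400,500),interpolation=2),cv2.resize(s['image'][180:290,370:480],(400,500),interpolation=2)]))
```

```text
11.6 [ 0.65059883 -0.0484178   0.11397418] 0.009486881398225863 [-0.11  0.33  1.77  0.    1.05 -0.24] [-2.0, 1.9, 86.5, np.float64(0.3)]
```

View pics/a5.png

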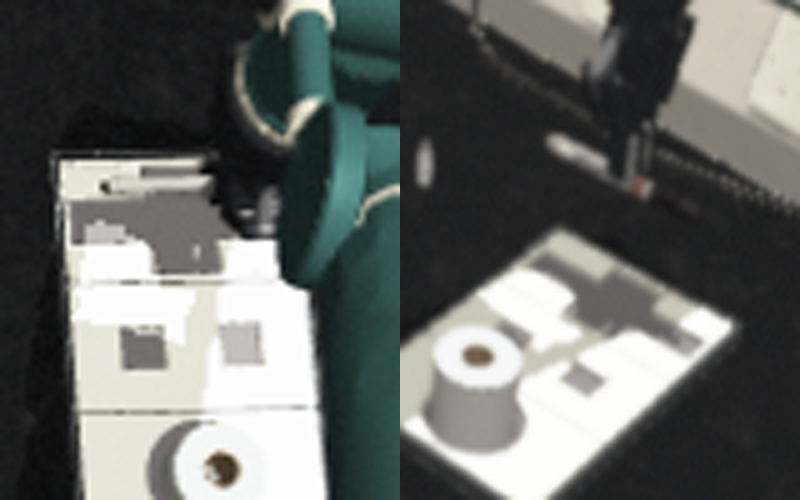

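The pen is held level and parallel to the trough (top-view crop from (105,187) to (215,180)). I'll check the white tip numerically.

Run:
```python
from h import *
c=dict(np.load('top0.npz'))
t=ray(c,[(390+103/5,140+187/5)],.106)[0]
y=np.array([-.117,.9931]);o=np.array([.6506,-.0484]);print(t,(t[:2]-o)@y)
```

```text
[0.64067489 0.0222786  0.106     ] 0.07135215516028448
```

>>> carry_out(
  motion=[
    [[-4,2,25,0,5],[-4,2,50,0,5],[-4,2,70,0,5],[-4,2,82,0,5],[-4,2,87,0,5],[-4,2,87,0,5],[-4,2,87,0,5]],
  ],
)

```text
t: 12.4
ee_pos: [0.6554, -0.0528, 0.03]
ee_rot: [2.08, 2.352, 0.002]
force: [-0.1, -0.1, -1.5]
opening: 0.0094
finger_force: 30.5
```

Run:
```python
from h import *
s=arm.get_state();print(s['t'],s['ee_pos'],s['force'],s['opening'],go((.6524,-.052,.0245),6.7,s))
```

```text
12.4 [ 0.65543168 -0.05284482  0.02998448] [-0.06157623 -0.10633694 -1.49021625] 0.009417126954911917 [1.2, -2.9, 5.5, np.float64(0.3)]
```

>>> carry_out(
  motion=[
    [[0,-3,3,0,5],[0,-3,5,0,5],[0,-3,5,0,5],[0,-3,5,0,15],[0,-3,5,0,25],[0,-3,5,0,28],[0,-3,5,0,28],[0,-3,5,0,28]],
  ],
)

```text
t: 13.2
ee_pos: [0.6515, -0.0534, 0.0237]
ee_rot: [-2.082, -2.352, 0.0]
force: [-0.3, -1.2, -0.6]
opening: 0.0279
finger_force: 0.0
```

>>> carry_out(
  motion=[
    [[0,0,-15,0,28],[0,0,-40,0,28],[0,0,-80,0,28],[0,0,-120,0,28],[0,0,-120,0,30]],
  ],
)

```text
t: 13.7
ee_pos: [0.6569, -0.054, 0.1533]
ee_rot: [2.074, 2.344, 0.013]
force: [0.7, -0.5, 0.6]
opening: 0.0303
finger_force: 0.0
```

Run:
```python
from h import *
s=arm.get_state();print(s['t'],s['ee_pos'],s['opening'],s['q'].round(2));
for a in(0,30,45,90):print(a,go((.419,.1765,.12),a,s))
```

```text
13.7 [ 0.65689898 -0.05403661  0.15325675] 0.03034015437712678 [-0.12  0.29  1.74 -0.    1.1  -0.24]
0 [257.9, -208.5, 29.4, np.float64(7.0)]
30 [257.9, -208.5, 29.4, np.float64(-23.0)]
45 [257.9, -208.5, 29.4, np.float64(-38.0)]
90 [257.9, -208.5, 29.4, np.float64(-83.0)]
```

>>> carry_out(
  motion=[
    [[26,-21,3,1,30],[52,-42,6,2,30],[78,-63,9,3,30],[104,-84,12,4,30],[130,-105,15,5,30],[156,-126,18,6,30],[182,-147,21,7,30],[208,-168,24,7,30],[234,-189,27,7,30],[258,-208,29,7,30]],
  ],
)

```text
t: 14.7
ee_pos: [0.4125, 0.1782, 0.1152]
ee_rot: [2.222, 2.221, 0.001]
force: [1.0, 0.5, 0.9]
opening: 0.0303
finger_force: 0.0
```

>>> carry_out(
  motion=[
    [[0,0,0,0,30],[0,0,0,0,30],[0,0,0,0,30]],
  ],
)

```text
t: 15.0
ee_pos: [0.4147, 0.1772, 0.1155]
ee_rot: [2.221, 2.22, 0.002]
force: [1.1, -0.0, -0.4]
opening: 0.0297
finger_force: 0.0
```

Run:
```python
from h import *
s=arm.get_state();print(s['t'],s['ee_pos'],s['opening'],s['q'].round(2),go((.419,.1765,.019),0,s))
c=shot('top');s=shot('scene')
cv2.imwrite('pics/a6.png',np.hstack([cv2.resize(c['image'][160:260,390:470],(400,500),interpolation=2),cv2.resize(s['image'][180:260,285:349],(400,500),interpolation=2)]))
```

```text
15.0 [0.41468697 0.17718491 0.11552172] 0.02974767396950689 [ 0.35 -0.05  2.2  -0.    0.99  0.35] [-0.7, 4.2, 96.5, np.float64(-0.0)]
```

View pics/a6.png

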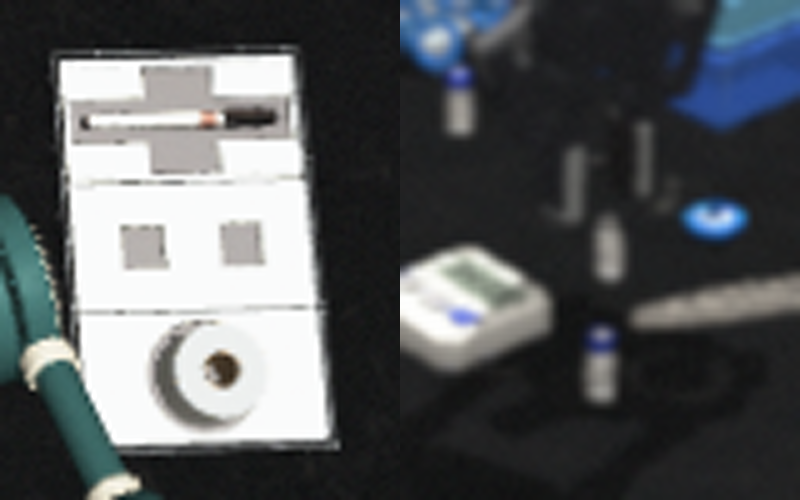

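The pen lies in the trough, spanning (80,122)–(275,115). Next I'll descend on the nearer capped vial in two stages.

>>> carry_out(
  motion=[
    [[-1,3,25,0,30],[-1,3,50,0,30],[-1,3,60,0,30],[-1,3,60,0,30],[-1,3,60,0,30]],
  ],
)

```text
t: 15.6
ee_pos: [0.4173, 0.1762, 0.0553]
ee_rot: [2.222, 2.22, 0.0]
force: [-0.1, 1.0, 0.1]
opening: 0.03
finger_force: 0.0
```

Run:
```python
from h import *
s=arm.get_state();print(s['t'],s['ee_pos'],s['opening'],go((.419,.1765,.019),0,s))
```

```text
15.6 [0.4173469  0.17622471 0.05529944] 0.030010993907075387 [0.3, 1.6, 36.3, np.float64(-0.1)]
```

>>> carry_out(
  motion=[
    [[0,1.5,18,0,30],[0,1.5,32,0,30],[0,1.5,35,0,30],[0,1.5,35,0,30],[0,1.5,35,0,6],[0,1.5,35,0,6],[0,1.5,35,0,6],[0,1.5,35,0,6],[0,1.5,35,0,6],[0,1.5,35,0,6]],
  ],
)

```text
t: 16.6
ee_pos: [0.4193, 0.1768, 0.021]
ee_rot: [2.221, 2.221, 0.003]
force: [-0.2, -0.3, 6.6]
opening: 0.0097
finger_force: 30.1
```

Run:
```python
from h import *
s=arm.get_state();print(s['t'],s['ee_pos'],s['opening'],s['finger_force'],s['force'])
```

```text
16.6 [0.41933313 0.17676455 0.02102749] 0.009684709405336781 30.067889518104494 [-0.24287622 -0.26473303  6.64796653]
```

>>> carry_out(
  motion=[
    [[0,0,-15,0,6],[0,0,-45,0,6],[0,0,-80,0,6],[0,0,-80,0,6],[0,0,-80,0,6],[0,0,-80,0,6]],
  ],
)

```text
t: 17.2
ee_pos: [0.4172, 0.176, 0.0988]
ee_rot: [-2.221, -2.221, 0.003]
force: [0.2, 0.3, 0.7]
opening: 0.0099
finger_force: 29.4
```

Run:
```python
from h import *
s=arm.get_state();print(s['t'],s['ee_pos'],s['opening'],go((.5669,-.0943,.1),6.7,s))
```

```text
17.2 [0.41719753 0.17600823 0.09881247] 0.009872190927630501 [-270.3, 149.8, -1.3, np.float64(-6.7)]
```

>>> carry_out(
  motion=[
    [[-27,15,0,-1,6],[-54,30,0,-2,6],[-81,45,0,-3,6],[-108,60,0,-4,6],[-135,75,0,-5,6],[-162,90,0,-6,6],[-190,105,0,-7,6],[-220,122,0,-7,6],[-250,139,0,-7,6],[-270,150,0,-7,6]],
  ],
)

```text
t: 18.2
ee_pos: [0.5678, -0.0954, 0.0977]
ee_rot: [-2.082, -2.35, 0.003]
force: [1.5, 0.2, 1.4]
opening: 0.0096
finger_force: 29.4
```

>>> carry_out(
  motion=[
    [[0,0,0,0,6],[0,0,0,0,6],[0,0,0,0,6]],
  ],
)

```text
t: 18.5
ee_pos: [0.5666, -0.0927, 0.0985]
ee_rot: [-2.08, -2.351, 0.002]
force: [-0.5, 0.0, 0.3]
opening: 0.0098
finger_force: 29.4
```

Run:
```python
from h import *
s=arm.get_state();print(s['t'],s['ee_pos'],s['opening'],s['finger_force'],go((.5669,-.0943,.028),6.7,s))
```

```text
18.5 [ 0.56663713 -0.09270244  0.09846441] 0.009830360104668924 29.44673858815804 [-1.7, 0.3, 70.5, np.float64(0.3)]
```

>>> carry_out(
  motion=[
    [[-2,0,25,0,6],[-2,0,45,0,6],[-2,0,58,0,6],[-2,0,66,0,6],[-2,0,66,0,6],[-2,0,66,0,6]],
  ],
)

```text
t: 19.1
ee_pos: [0.5688, -0.0954, 0.0343]
ee_rot: [2.081, 2.353, 0.0]
force: [-0.3, -0.2, -0.0]
opening: 0.0099
finger_force: 29.4
```

Run:
```python
from h import *
s=arm.get_state();print(s['t'],s['ee_pos'],s['opening'],s['force'],go((.5669,-.0943,.028),6.7,s))
c=shot('top');s=shot('scene')
cv2.imwrite('pics/a7.png',np.hstack([cv2.resize(c['image'][160:260,390:470],(400,500),interpolation=2),cv2.resize(s['image'][215:275,370:420],(400,500),interpolation=2)]))
```

```text
19.1 [ 0.56877418 -0.09543902  0.03434513] 0.009894619373494862 [-0.26181103 -0.15609418 -0.03293296] [1.4, -1.7, 6.3, np.float64(0.3)]
```

View pics/a7.png

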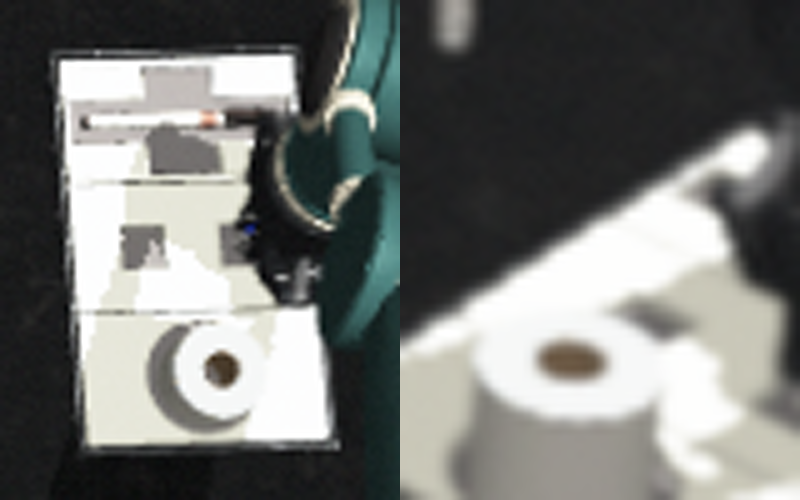

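>>> carry_out(
  motion=[
    [[1,-2,3,0,6],[1,-2,5,0,6],[1,-2,6,0,6],[1,-2,6,0,6],[1,-2,6,0,12],[1,-2,6,0,18],[1,-2,6,0,22],[1,-2,6,0,22],[1,-2,6,0,22]],
  ],
)

```text
t: 20.1
ee_pos: [0.5663, -0.0949, 0.0278]
ee_rot: [-2.082, -2.353, 0.0]
force: [-0.4, 0.3, -0.5]
opening: 0.0218
finger_force: 0.0
```

>>> carry_out(
  motion=[
    [[0,0,-10,0,22],[0,0,-25,0,22],[0,0,-50,0,22],[0,0,-90,0,22],[0,0,-90,0,22]],
  ],
)

```text
t: 20.6
ee_pos: [0.5715, -0.096, 0.1259]
ee_rot: [2.074, 2.344, 0.01]
force: [0.5, -0.8, 0.8]
opening: 0.0224
finger_force: 0.0
```

Run:
```python
from h import *
s=arm.get_state();print(s['t'],s['ee_pos'],s['opening'],s['q'].round(2));
for a in(-20,0,):print(a,go((.529,.439,.12),a,s))
c=dict(np.load('top0.npz'));X=cloud(c).reshape(-1,3)
q=X[(np.hypot(X[:,0]-.529,X[:,1]-.439)<.11)&(X[:,2]>.06)];print((q[::12]*1000).round().astype(int).tolist())
```

```text
20.6 [ 0.57146832 -0.09598088  0.12586489] 0.022413664807125557 [-0.21  0.18  1.94  0.    1.02 -0.33]
-20 [536.2, 22.8, 3.9, np.float64(27.0)]
0 [536.2, 22.8, 3.9, np.float64(7.0)]
[[612, 508, 161], [608, 500, 147], [636, 437, 75], [632, 464, 69], [636, 425, 66], [588, 496, 158], [597, 522, 64], [565, 499, 159], [582, 530, 65], [561, 499, 140], [548, 509, 161], [555, 497, 127], [534, 548, 164], [541, 514, 147], [533, 533, 160], [559, 510, 66], [540, 507, 131], [536, 513, 131], [547, 518, 70], [546, 519, 63]]
```

>>> carry_out(
  motion=[
    [[45,2,0,3,30],[90,4,0,6,30],[135,6,0,9,30],[180,8,0,12,30],[225,10,0,15,30],[270,12,0,18,30],[315,14,0,21,30],[360,16,0,24,30],[405,18,0,27,30],[450,20,0,27,30]],
  ],
)

```text
t: 21.6
ee_pos: [0.5314, 0.3563, 0.1192]
ee_rot: [2.574, 1.8, 0.003]
force: [1.2, -0.3, -0.1]
opening: 0.0301
finger_force: 0.0
```

>>> carry_out(
  motion=[
    [[0,0,0,0,30],[0,0,0,0,30],[0,0,0,0,30]],
  ],
)

```text
t: 21.9
ee_pos: [0.5315, 0.3533, 0.1182]
ee_rot: [2.573, 1.801, -0.0]
force: [-0.1, -0.8, 0.1]
opening: 0.0302
finger_force: 0.0
```

Run:
```python
from h import *
s=arm.get_state();print(s['t'],s['ee_pos'],s['opening'],s['q'].round(2),go((.529,.439,.055),-20,s))
```

```text
21.9 [0.53145106 0.35334399 0.11820802] 0.03019796809112801 [ 0.55  0.3   1.8  -0.    1.04  0.9 ] [79.7, -31.6, 63.2, np.float64(-0.0)]
```

>>> carry_out(
  motion=[
    [[30,-12,0,0,30],[60,-24,20,0,30],[80,-31,45,0,30],[80,-31,60,0,30],[80,-31,60,0,30],[80,-31,60,0,30]],
  ],
)

```text
t: 22.5
ee_pos: [0.5298, 0.4379, 0.0576]
ee_rot: [2.575, 1.799, -0.003]
force: [-0.4, -0.8, 0.3]
opening: 0.03
finger_force: 0.0
```

Run:
```python
from h import *
s=arm.get_state();print(s['t'],s['ee_pos'],s['force'],go((.529,.439,.02),-20,s))
c=shot('top');s=shot('scene')
cv2.imwrite('pics/a8.png',np.hstack([cv2.resize(c['image'][160:260,390:470],(400,500),interpolation=2),cv2.resize(s['image'][150:210,270:318],(400,500),interpolation=2)]))
```

```text
22.5 [0.5298407  0.43792966 0.05761455] [-0.36368589 -0.77006413  0.26101014] [0.8, -1.1, 37.6, np.float64(-0.1)]
```

View pics/a8.png

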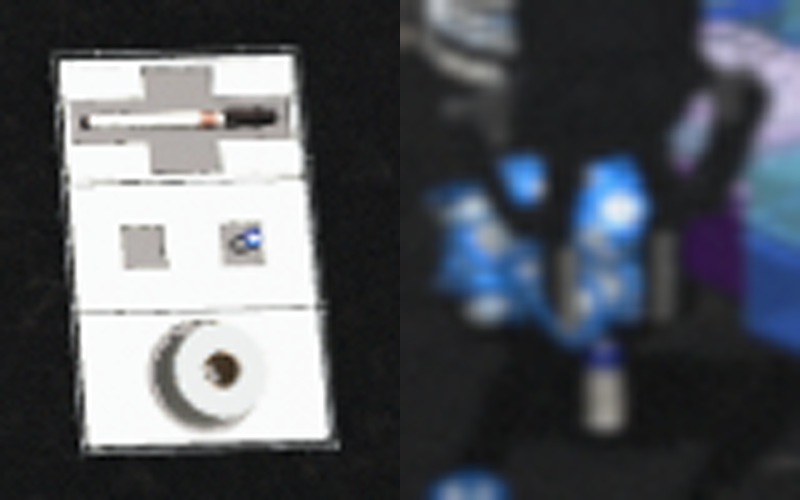

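Vial one stands in its well with its cap at (252,238). The open fingers straddle the second vial, so I'll descend and grip.

>>> carry_out(
  motion=[
    [[1,-1,18,0,30],[1,-1,32,0,30],[1,-1,36,0,30],[1,-1,36,0,30],[1,-1,36,0,6],[1,-1,36,0,6],[1,-1,36,0,6],[1,-1,36,0,6],[1,-1,36,0,6],[1,-1,36,0,6]],
  ],
)

```text
t: 23.6
ee_pos: [0.5292, 0.4413, 0.0221]
ee_rot: [2.574, 1.802, 0.0]
force: [-0.2, -0.2, 0.3]
opening: 0.0097
finger_force: 29.3
```

Run:
```python
from h import *
s=arm.get_state();print(s['t'],s['ee_pos'],s['opening'],s['finger_force'],s['force'])
```

```text
23.6 [0.52917821 0.44133155 0.02210475] 0.009717832895733195 29.259677070658654 [-0.24381587 -0.20430539  0.3296586 ]
```

>>> carry_out(
  motion=[
    [[0,0,-15,0,6],[0,0,-45,0,6],[0,0,-80,0,6],[0,0,-80,0,6],[0,0,-80,0,6],[0,0,-80,0,6]],
  ],
)

```text
t: 24.2
ee_pos: [0.5285, 0.4408, 0.1015]
ee_rot: [2.574, 1.802, -0.002]
force: [0.3, 0.6, -0.9]
opening: 0.01
finger_force: 29.3
```

Run:
```python
from h import *
s=arm.get_state();print(s['t'],s['ee_pos'],s['opening'],s['q'].round(2),go((.5591,-.0267,.1),6.7,s))
```

```text
24.2 [0.52854063 0.44082781 0.10152595] 0.00996885185851833 [ 0.66  0.4   1.7  -0.    1.05  1.01] [-428.8, 188.7, 1.8, np.float64(-26.7)]
```

>>> carry_out(
  motion=[
    [[-40,18,0,-3,6],[-80,36,0,-6,6],[-120,54,0,-9,6],[-160,72,0,-12,6],[-200,90,0,-15,6],[-245,108,0,-18,6],[-290,126,0,-21,6],[-335,146,0,-24,6],[-380,166,0,-27,6],[-429,189,0,-27,6]],
  ],
)

```text
t: 25.2
ee_pos: [0.5577, -0.0242, 0.1003]
ee_rot: [-2.079, -2.352, 0.003]
force: [1.0, 0.1, 1.0]
opening: 0.0096
finger_force: 29.3
```

>>> carry_out(
  motion=[
    [[0,0,0,0,6],[0,0,0,0,6],[0,0,0,0,6]],
  ],
)

```text
t: 25.5
ee_pos: [0.5585, -0.0216, 0.1008]
ee_rot: [-2.08, -2.351, 0.002]
force: [-0.2, 0.2, -0.6]
opening: 0.0096
finger_force: 29.3
```

Run:
```python
from h import *
s=arm.get_state();print(s['t'],s['ee_pos'],s['opening'],s['finger_force'],go((.5591,-.0267,.035),6.7,s))
```

```text
25.5 [ 0.5585027  -0.02159236  0.10080179] 0.009623909785569505 29.277920310851187 [-5.2, 0.1, 65.8, np.float64(0.3)]
```

>>> carry_out(
  motion=[
    [[-5,0,25,0,6],[-5,0,45,0,6],[-5,0,58,0,6],[-5,0,66,0,6],[-5,0,66,0,6],[-5,0,66,0,6]],
  ],
)

```text
t: 26.1
ee_pos: [0.5605, -0.0269, 0.0363]
ee_rot: [2.081, 2.353, 0.001]
force: [0.2, 1.2, 0.1]
opening: 0.0099
finger_force: 29.3
```

Run:
```python
from h import *
s=arm.get_state();print(s['t'],s['ee_pos'],s['opening'],s['force'],go((.5591,-.0267,.029),6.7,s))
```

```text
26.1 [ 0.56052227 -0.02688209  0.03628058] 0.009889425773001831 [0.15289554 1.15862906 0.14822163] [0.4, -1.4, 7.3, np.float64(0.3)]
```

>>> carry_out(
  motion=[
    [[0,-1,3,0,6],[0,-1,6,0,6],[0,-1,7.5,0,6],[0,-1,7.5,0,6],[0,-1,7.5,0,12],[0,-1,7.5,0,18],[0,-1,7.5,0,22],[0,-1,7.5,0,22],[0,-1,7.5,0,22]],
  ],
)

```text
t: 27.0
ee_pos: [0.559, -0.0275, 0.0283]
ee_rot: [-2.082, -2.353, 0.0]
force: [0.7, 0.1, 0.2]
opening: 0.022
finger_force: 0.0
```

>>> carry_out(
  motion=[
    [[0,0,-10,0,22],[0,0,-25,0,22],[0,0,-50,0,22],[0,0,-90,0,22],[0,0,-90,0,22]],
  ],
)

```text
t: 27.5
ee_pos: [0.5643, -0.028, 0.1262]
ee_rot: [2.075, 2.345, 0.012]
force: [1.2, -0.3, 0.1]
opening: 0.0222
finger_force: 0.0
```

>>> carry_out(
  motion=[
    [[50,0,0,0,30],[100,0,0,0,30],[150,0,0,0,30],[200,0,-30,0,30],[250,0,-60,0,30],[250,0,-60,0,30],[250,0,-60,0,30]],
  ],
)

```text
t: 28.2
ee_pos: [0.5299, 0.223, 0.1814]
ee_rot: [2.076, 2.354, 0.007]
force: [-0.4, -0.4, 0.5]
opening: 0.0301
finger_force: 0.0
```

Run:
```python
from h import *
s=arm.get_state();print(s['t'],s['ee_pos'],s['force'])
c=shot('top');s=shot('scene')
cv2.imwrite('pics/a9.png',np.hstack([cv2.resize(c['image'][160:260,390:470],(400,500),interpolation=2),cv2.resize(s['image'][160:300,288:472],(400,500),interpolation=2)]))
```

```text
28.2 [0.5299014  0.22304455 0.18139666] [-0.4445754  -0.40123959  0.45034127]
```

View pics/a9.png

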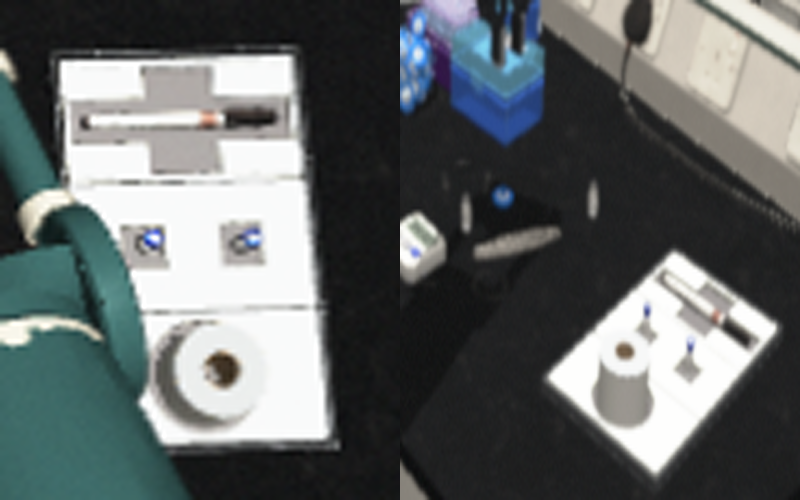

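Everything is in place: the pen at (180,118), vials upright at (150,240) and (252,238), and the roll at (220,370). The open vials and tweezers are untouched, so I'll hand the job in.

```bash
python3 -c "
from cell import arm;print(arm.close_job())"
```

```text
the job is handed in; nothing more can be done
None
```

The kit is packed and handed in at about 28 s: the film roll, pen and both capped vials are in their recesses, and the open vials and tweezers were left where they were.

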